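# Clear the preheater and switch it on

## Robot

A 6-joint arm with a two-finger parallel gripper is mounted at the origin on the work surface. World frame = base frame: x ahead of the robot, y to its left, z up, the work surface at z = 0. Lengths are in mm, angles in rad, forces in N, time in s.
With the tool pointing down it reaches from about 400 to 925 mm from the base axis. Payload 12.5 kg.
Tool frame: the origin (TCP) lies midway between the tips of the shut fingers; the grasp point (between the pads) lies 19 mm behind it; z points along the fingers, y is the line along which they close (so a half turn about z gives the same grasp; the last joint's range is limited). The gripper opens to 95 mm and grips with 3 to 60 N. Pads are 20 mm wide; open, the fingers measure 119 mm over their backs; the gripper's body (75 mm by 180 mm) begins 59 mm behind the grasp point.
Start: joints at [1.048, 0.491, 1.559, -0, 1.092, -0.106], TCP at [253.01, 571.521, 187.561] pointing down, gripper open.
Joint ranges: [-3.1, 3.1], [-0.84, 2.19], [0.05, 2.79], [-1.13, 4.28], [0.06, 2.93], [-2.69, 2.69]. Speed limits (rad/s): [2.22, 2.22, 2.79, 3.14, 3.14, 3.14].

## Interface

Orientations are given as [roll, pitch, yaw] about the fixed x, y, z axes, in that order (R = Rz(yaw) Ry(pitch) Rx(roll)).
In Python, from cell import env gives the robot as it stands.
- The arm moves only by the tool carry_out, never from a script. Its argument "series" is a list of rows, each a list of 4 numbers: the shift along the world's x, y, z normalised to -1 to 1, where 1 is 5 cm, then the turn about the world's z normalised to -1 to 1, where 1 is 6 degrees. In form: [[x, y, z, turn], ...]. A call has exactly 5 rows; each row shifts and turns the commanded pose from where the row before left it; what a row does not reach is not made up. A row lasts 1/10 s, in which the tool goes at most 50 mm and 8.59 degrees, less where a joint would pass 70% of its speed; a pose out of reach is approached as far as the arm can. A call with a number of a shift or a turn outside -1 to 1 is refused whole. A call with a gripper value outside its range is refused whole. "fingers" is the closure, from -1 (fully open) to 1 (shut), set as the call begins (left out, the last holds). The fingers move at their own pace and stop on an object; the grip force is fixed at half the most. Time passes only in rows, so rows that do not move let the fingers close, or fill a call up. It gives the time, the measured TCP pose, the force, the opening and the grip force at its end, in the units of the state.
- env.state(): the state, without advancing time (a new reading comes with each control period).
- env.read_camera(name): name is "scene" or "side" or "wrist"; returns the picture (400x640x3 uint8, red, green, blue); there is no depth.
- env.calibration(name): a dict with "K" (3x3 intrinsics, pixels), "pose" (4x4, takes a point from camera to world coordinates). Camera axes: x right, y down, z forward; pixel columns grow to the right and rows downward; lengths in mm; the calibration is good to about 2 mm. A picture is of the moment at which its call begins: read the wrist's pose just before it. calibration takes no time and is no camera call; for the wrist camera it gives the pose at the moment of the call.
- env.job_done(): hands the job in; it is judged then, once.
Trained networks look in the newest picture that a camera, given by its name, has taken for a name from the list of things; names that differ only in an ending like _2 or _b are one class to them, and where a whole thing is asked for, a point or a joint stands for the part that bears it (a point fixed in the world has none). Each returns a list of dicts, best first, with "conf" (0 to 1); they miss things now and then, are a little off and sometimes report something else, mostly with a low value. They report only what shows in the picture. A call takes as long as a camera call.
- env.look_for(camera, label): "position" ([row, column] as shares, 0 to 1, of the picture: columns of its width, rows of its height, amid what is visible of it).
The state is a dict: "t": time; "joints": joint angles; "qvel": joint speeds; "tau": joint torques, N m; "eef_pos": TCP position; "tcp_rot": TCP orientation; "ft_force": force on the tool from outside, world axes, zero at the start; "moment": the same for the moment, N m; "opening": opening from 0.0 (shut) to 1.0 (fully open); "grip_force": force on a finger pad.
Only numpy, scipy, OpenCV 4.12 (cv2) and the standard library are available. Lean on these libraries where they do the work, as an engineer would, in place of code of your own. Each camera call takes 0.05 s, during which the arm holds its last target. There are 200 camera calls.

## Task

Clear the two parts cups off the board preheater: nest the blue cup into the grey cup standing on the round white coaster, then the red cup into the blue one, each lowered in (not dropped) until fully home, so that one straight stack stands on the coaster. Only then turn the preheater's yellow switch clockwise until it clicks over to its on position, marked by the green dot. Leave the solder spool, the screwdriver and the circuit board where they are.

Things in the scene. Friction and masses are not known exactly. Their poses are not given: they have to be found in the camera images.
- grey_cup: Grey round plastic parts cup, 60 g, open top, upright near the coaster's centre. All 3 cups have one shape: 60 mm high; lower part tapers from 40 mm diameter at the underside to 54 at 36 mm height, where a flat shoulder steps out to an upright collar, 64 mm outside, 58 inside, from 36 to 60 mm height: grip that. Wall 3 mm, floor 5 mm. Origin: centre of underside, z up.
- blue_cup: Blue cup, same shape and origin, upright on the preheater's plate, left or right (blue and red swap), cup axes at least 100 mm apart. Fully nested, the upper cup's shoulder rests on the lower cup's rim: its origin lies 24 mm above the lower cup's, its whole 24 mm collar stays above the lower rim, and about 2 mm of sideways play remains.
- red_cup: Red cup, same shape, origin and nesting as the blue one, standing upright on the preheater's plate beside it.
- coaster: Fixed white plastic disc on the table, 92 mm in diameter, 4 mm thick. Origin: centre of its underside, on the table.
- preheater: Fixed black flat board preheater, 220 mm deep (x) by 300 wide (y), casing 55 mm high, with a sand-coloured plate (122 by 252 mm, centred 36 mm along its +x) whose top is at 60 mm. Its front strip, on the robot's side (-x), carries the switch 78 mm from the centre. Origin: centre of the underside; z up.
- switch (a joint): Rotary switch, upright axis: 0 = off, 1.2 rad = on (end stop), growing clockwise seen from above. Snap detent: it resists with about 0.12 N m at off, falling to nothing halfway (0.6 rad); beyond that it snaps by itself to on. Let go before halfway, it springs back. Friction 0.02 N m besides.
- switch_grip (a point): On the switch's axis, at grip height in its yellow bar (42 mm long, 14 thick; top 7 mm above this point, base disc of 22 mm radius 23 mm below, casing 36 mm below). Turns with the switch: x along the bar, black line on the bar's -x half. Off: bar along the preheater's x, line towards the robot. On: line points at the green dot, 69 degrees clockwise.
- spool: Bystander: solder spool standing on end, aluminium-coloured, 54 mm in diameter, 44 mm high, 250 g. Origin: centre of the underside.
- screwdriver: Bystander: screwdriver lying on the table, about 200 mm long along its x.
- board: Bystander: green circuit board lying on the table, 90 by 120 mm (its x, y), 15 mm high with its parts. Origin: centre of the underside.

How it is judged:
By the outcome, as a careful person would: the job done as asked, in the order asked, and still so for the second after the job is handed in, with the robot touching nothing.
It also fails if it takes over 69 s, if anything falls off the work surface, if the arm or the gripper's body presses on something with over 40 N, if the wrist force passes 120 N, or if a joint passes its speed limit or range.

## Working session

There is one attempt and no reset: what is moved stays moved. The work goes in short steps, Python scripts to look and compute and a tool call to move; the robot and the scene stay as the last step left them, time stands still between calls to the robot, and variables do not carry over. Pictures are saved under pics/ and viewed, at most 10 in all, crops included, and the job is handed in when it is done.

Besides the shell and the picture viewer there is one more tool, called by a JSON object that holds its "api" and its "payload". carry_out: Moves the arm, as the interface text tells. Its arguments: {"type":"object","properties":{"series":{"type":"array","items":{"type":"array","items":{"type":"number","minimum":-1,"maximum":1}}},"fingers":{"type":"number"}},"required":["series"]}

```bash
mkdir -p pics; ls
python3 - <<'E'
from cell import env
import cv2,numpy as np
s=env.state();print(s)
ims=[]
for c in("scene","side"):
    im=env.read_camera(c);ims.append(im)
    k=env.calibration(c);print(c,k["K"],np.round(k["pose"],3).tolist())
    for l in("grey_cup","blue_cup","red_cup","coaster","preheater","switch","spool","screwdriver","board"):
        print(l,[(np.round(np.array(d["position"])*[400,640],1).tolist(),round(d["conf"],2)) for d in env.look_for(c,l)[:3]])
    cv2.imwrite(f"pics/{c}0.png",im[...,::-1])
E
```

```text
pics
{'t': 0.0, 'joints': array([ 1.04838901e+00,  4.91564604e-01,  1.55948715e+00,  1.66294602e-05,
        1.09170721e+00, -1.05576246e-01]), 'qvel': array([ 0.00056466, -0.00150843, -0.00121603,  0.00081439, -0.00061168,
        0.00036277]), 'tau': array([-6.23500637e-04, -6.12625122e+01, -2.58183521e+01,  6.92400662e-02,
        4.82576201e-02, -1.35636601e-04]), 'eef_pos': array([252.85382161, 571.24470601, 186.94565682]), 'tcp_rot': array([-3.14043439e+00, -1.37572170e-04,  2.72475383e+00]), 'ft_force': array([-0.13988646, -0.33435903,  0.14767355]), 'moment': array([-0.01695287, -0.01847216,  0.00973449]), 'grip_force': 0.0, 'opening': 1.002258324756036}
scene [[437.76378784   0.         318.14385949]
 [  0.         437.76378784 195.01927052]
 [  0.           0.           1.        ]] [[0.155, 0.603, -0.783, 1428.639], [0.988, -0.11, 0.111, -173.941], [-0.019, -0.79, -0.612, 714.94], [0.0, 0.0, 0.0, 1.0]]
grey_cup [([177.7, 263.9], 0.82)]
blue_cup [([169.1, 424.3], 0.8), ([177.3, 266.2], 0.15)]
red_cup [([181.5, 372.4], 0.68)]
coaster [([194.7, 261.7], 0.85)]
preheater [([199.0, 395.7], 0.9)]
switch [([160.7, 383.0], 0.52)]
spool [([218.9, 179.0], 0.93)]
screwdriver [([271.9, 331.8], 0.78)]
board [([263.0, 252.1], 0.73)]
side [[467.88505058   0.         315.58652935]
 [  0.         467.88505058 204.01928633]
 [  0.           0.           1.        ]] [[0.998, -0.036, 0.058, 558.775], [-0.066, -0.723, 0.687, -910.74], [0.018, -0.69, -0.724, 984.656], [0.0, 0.0, 0.0, 1.0]]
grey_cup [([254.8, 253.9], 0.65), ([274.7, 260.6], 0.2)]
blue_cup [([137.7, 293.9], 0.79)]
red_cup [([168.3, 302.7], 0.59)]
coaster [([271.9, 261.4], 0.6)]
preheater [([178.1, 284.2], 0.82)]
switch [([223.2, 369.9], 0.31)]
spool [([336.6, 295.4], 0.69)]
screwdriver [([224.0, 374.7], 0.97)]
board [([280.3, 354.8], 0.78)]
```

View pics/scene0.png

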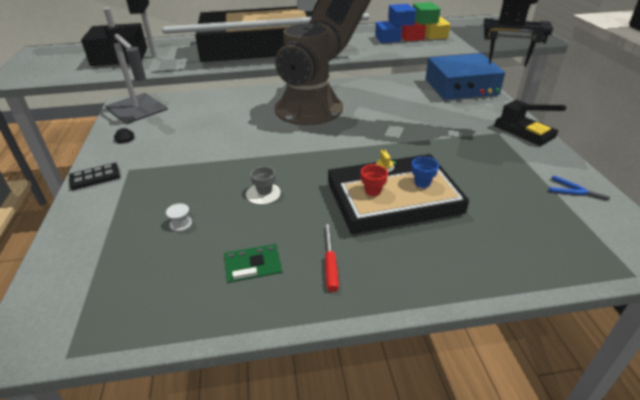

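View pics/side0.png

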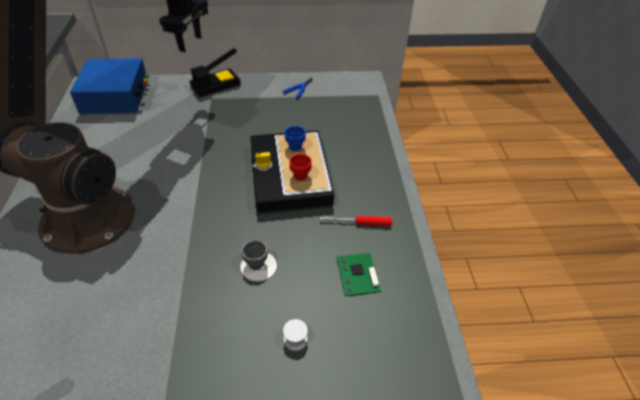

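Scene view: grey cup on the coaster at about (263,183), red at (374,180), blue at (425,172) and the switch at (385,160). Side view: blue (295,138), red (300,168), grey (255,255), switch (263,160). The network's side "switch" at (370,223) is wrong: that is the screwdriver.

```bash
cat > h.py <<'E'
from cell import env
import cv2,numpy as np
def ray(cal,rc):
    d=np.linalg.inv(cal["K"])@[rc[1],rc[0],1]; P=np.array(cal["pose"])
    d=P[:3,:3]@d; return P[:3,3],d/np.linalg.norm(d)
def tri(obs):
    A=np.zeros((3,3));b=np.zeros(3);R=[ray(c,p) for c,p in obs]
    for o,d in R:
        M=np.eye(3)-np.outer(d,d);A+=M;b+=M@o
    x=np.linalg.solve(A,b)
    return x,[np.linalg.norm(np.cross(x-o,d)) for o,d in R]
def onz(cal,rc,z):
    o,d=ray(cal,rc);return o+d*(z-o[2])/d[2]
def proj(cal,X):
    P=np.array(cal["pose"]);p=cal["K"]@(P[:3,:3].T@(np.array(X)-P[:3,3]));return p[1]/p[2],p[0]/p[2]
E
python3 - <<'E'
from h import *
a,b=env.calibration("scene"),env.calibration("side")
O=dict(grey=((177.7,263.9),(254.8,253.9)),blue=((169.1,424.3),(137.7,293.9)),red=((181.5,372.4),(168.3,302.7)),coaster=((194.7,261.7),(271.9,261.4)),spool=((218.9,179),(336.6,295.4)),switch=((160.7,384.5),(160,263)))
for k,(p,q) in O.items():
    x,r=tri([(a,p),(b,q)]);print(k,x.round(0),np.round(r,1))
print(env.calibration("wrist")["pose"].round(3).tolist())
E
```

```text
grey [ 468. -182.   41.] [0.8 0.8]
blue [583. 213.  97.] [0.5 0.5]
red [603.  77.  93.] [0.7 0.7]
coaster [ 481. -196.   -8.] [4.9 4.9]
spool [ 564. -399.   13.] [0.6 0.6]
switch [489. 141.  72.] [1.3 1.3]
[[0.406, 0.882, 0.239, 185.011], [0.914, -0.392, -0.107, 601.813], [-0.001, 0.262, -0.965, 384.364], [0.0, 0.0, 0.0, 1.0]]
```

{"api": "carry_out", "payload": {"series": [[0.48,-0.84,0.18,0.4],[0.48,-0.84,0.18,0.4],[0.48,-0.84,0.18,0.4],[0.48,-0.84,0.18,0.4],[0.48,-0.84,0.18,0.4]], "fingers": -1}}

```text
t: 1.5
eef_pos: [373.6, 359.8, 233.1]
tcp_rot: [3.141, 0.0, 2.936]
ft_force: [1.7, 0.6, 0.4]
opening: 0.998
grip_force: 0.0
```

{"api": "carry_out", "payload": {"series": [[0.48,-0.84,0.18,0.4],[0.48,-0.84,0.18,0.4],[0.48,-0.84,0.18,0.4],[0.48,-0.84,0.18,0.4],[0.4,-0.7,0.1,0.38]]}}

```text
t: 2.0
eef_pos: [490.1, 156.3, 274.5]
tcp_rot: [3.141, 0.001, -3.141]
ft_force: [0.7, 0.5, 0.0]
opening: 0.999
grip_force: 0.0
```

{"api": "carry_out", "payload": {"series": [[0,0,0,0],[0,0,0,0],[0,0,0,0],[0,0,0,0],[0,0,0,0]]}}

```text
t: 2.5
eef_pos: [488.6, 159.4, 273.5]
tcp_rot: [3.141, -0.0, -3.14]
ft_force: [-1.9, 0.6, 0.5]
opening: 1.003
grip_force: 0.0
```

Run:
```python
from h import *
c=env.calibration("wrist");im=env.read_camera("wrist")
np.savez("w1.npz",K=c["K"],pose=c["pose"],im=im);cv2.imwrite("pics/w1.png",im[...,::-1])
for l in("blue_cup","red_cup","switch","switch_grip","preheater"):
    print(l,[(np.round(np.array(d["position"])*[400,640],1).tolist(),round(d["conf"],2)) for d in env.look_for("wrist",l)[:3]])
```

```text
blue_cup [([261.4, 357.3], 0.88)]
red_cup [([262.8, 251.7], 0.59)]
switch [([178.7, 296.2], 0.76)]
switch_grip [([175.5, 297.6], 0.8)]
preheater [([198.8, 308.4], 0.78), ([176.7, 295.8], 0.23)]
```

View pics/w1.png

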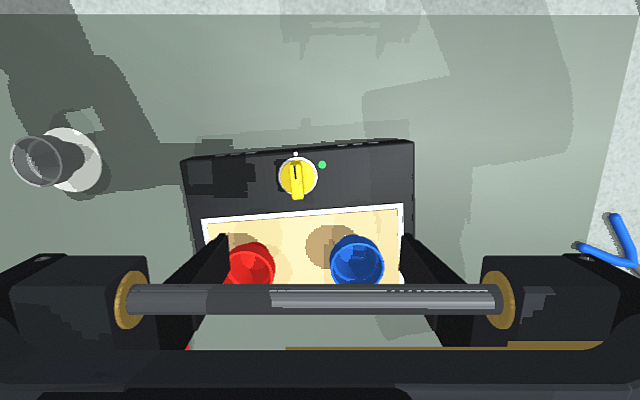

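The wrist view shows red at (250,263), blue at (357,261), the switch at (296,177), the green dot at (322,164), and grey on the coaster at (37,160). The gripper hides the cups' lower parts, so I'll back off for a second view.

{"api": "carry_out", "payload": {"series": [[-0.6,-0.3,0.1,0],[-0.6,-0.3,0.1,0],[-0.5,-0.3,0.1,0],[0,0,0,0],[0,0,0,0]]}}

```text
t: 3.3
eef_pos: [404.2, 113.4, 289.0]
tcp_rot: [3.141, 0.001, 3.141]
ft_force: [0.5, -0.1, -0.5]
opening: 1.003
grip_force: 0.0
```

{"api": "carry_out", "payload": {"series": [[0,0,0,0],[0,0,0,0],[0,0,0,0],[0,0,0,0],[0,0,0,0]]}}

```text
t: 3.8
eef_pos: [404.1, 113.6, 288.4]
tcp_rot: [3.142, -0.0, -3.141]
ft_force: [-0.3, 0.2, -0.9]
opening: 1.002
grip_force: 0.0
```

```bash
cat > fit.py <<'E'
from h import *
from scipy.optimize import minimize
t=np.linspace(0,2*np.pi,60)
def hull(cal,X,parts):
    pts=[]
    for r,z in parts:
        for a in t: 
            rc=proj(cal,[X[0]+r*np.cos(a),X[1]+r*np.sin(a),X[2]+z]);pts.append((rc[1],rc[0]))
    return cv2.convexHull(np.float32(pts)*16)
CUP=[(20,0),(27,36)],[(32,36),(32,60)]
def sil(cal,X,shape=(400,640)):
    m=np.zeros((shape[0],shape[1]),np.uint8)
    for p in CUP: cv2.fillPoly(m,[hull(cal,X,p).astype(np.int32)],255,lineType=cv2.LINE_AA,shift=4)
    return m/255.
def mask(im,col):
    h=cv2.cvtColor(im,cv2.COLOR_RGB2HSV).astype(int);H,S,V=h[...,0],h[...,1],h[...,2]
    if col=="blue":m=(abs(H-112)<14)&(S>130)&(V>40)
    if col=="red":m=((H<8)|(H>172))&(S>130)&(V>40)
    if col=="yellow":m=(abs(H-27)<6)&(S>150)&(V>90)
    return m
def fit(views,X0):
    def cost(X): 
        e=0
        for cal,m,rc in views:
            r,c=map(int,rc);w=np.s_[max(r-60,0):r+60,max(c-60,0):c+60]
            s=sil(cal,X)[w];e+=abs(s-m[w]).sum()/m[w].sum()
        return e
    S=np.array(X0)+np.array([[0,0,0],[8,0,0],[0,8,0],[0,0,8]])
    r=minimize(cost,X0,method="Nelder-Mead",options=dict(initial_simplex=S,xatol=.1,fatol=1e-4));return r.x,r.fun
E
python3 - <<'E'
from fit import *
c=env.calibration("wrist");im=env.read_camera("wrist")
np.savez("w2.npz",K=c["K"],pose=c["pose"],im=im);cv2.imwrite("pics/w2.png",im[...,::-1])
L={}
for l in("blue_cup","red_cup","grey_cup","switch","coaster"):
    L[l]=[(np.round(np.array(d["position"])*[400,640],1).tolist(),round(d["conf"],2)) for d in env.look_for("wrist",l)[:2]];print(l,L[l])
V={"wrist":(c,im)}
for k in("scene","side"): V[k]=(env.calibration(k),cv2.imread(f"pics/{k}0.png")[...,::-1].copy())
for col,X0 in(("blue",(583,213,60)),("red",(603,77,60))):
    vs={k:(a,mask(i,col),proj(a,[X0[0],X0[1],90])) for k,(a,i) in V.items()}
    print(col,*[fit([v for k,v in vs.items() if k in ks],X0) for ks in(("wrist","side","scene"),("side","scene"))],fit([vs["wrist"]],X0))
w1=np.load("w1.npz")
for n,i,a in(("w1",w1["im"],w1),("w2",im,c),("side",)+V["side"][::-1],("scene",)+V["scene"][::-1]):
    m=mask(i,"yellow");m[:, :]&=True
    n_,lab,st,ce=cv2.connectedComponentsWithStats(m.astype(np.uint8))
    print(n,[(st[j,4],ce[j].round(1).tolist()) for j in range(1,n_) if st[j,4]>30])
E
```

```text
blue_cup [([326.0, 388.9], 0.82)]
red_cup [([330.4, 286.6], 0.62), ([325.3, 389.3], 0.4)]
grey_cup [([221.9, 98.7], 0.6)]
switch [([238.8, 330.9], 0.62)]
coaster [([206.1, 134.5], 0.94)]
blue (array([586.81250458, 210.67741535,  59.43403145]), np.float64(1.701564827162363)) (array([584.19224465, 211.29578591,  58.9762635 ]), np.float64(0.718403169663707)) (array([ 760.98348181,  266.65392199, -159.21073281]), np.float64(0.42352941176470593))
red (array([595.71904845,  79.83126184,  58.90677564]), np.float64(1.0813100750471565)) (array([596.32206023,  80.43736994,  60.01514986]), np.float64(0.4570873199985862)) (array([688.92505918,  65.12074405, -57.01995893]), np.float64(0.3681598384611297))
w1 [(np.int32(953), [297.2, 178.3])]
w2 [(np.int32(833), [332.3, 238.4])]
side [(np.int32(144), [223.8, 75.1]), (np.int32(212), [262.8, 159.0])]
scene [(np.int32(323), [437.7, 29.2]), (np.int32(189), [538.0, 128.0]), (np.int32(139), [384.9, 159.5])]
```

View pics/w2.png

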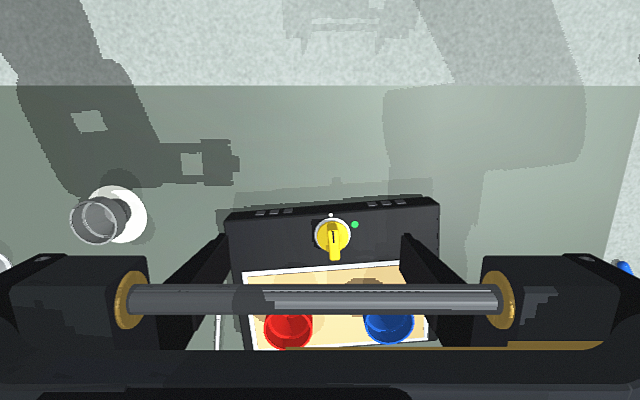

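The second wrist view shows grey on the coaster at (100,217) and the switch at (332,238), but the gripper rod hides the cups at about (288,330) and (389,325). I'll move forward instead.

{"api": "carry_out", "payload": {"series": [[0.9,0.15,0,0],[0.9,0.15,0,0],[0.9,0.15,0,0],[0.8,0.15,0,0],[0,0,0,0]]}}

```text
t: 4.6
eef_pos: [582.4, 143.8, 286.7]
tcp_rot: [-3.142, -0.001, 3.141]
ft_force: [-1.6, -0.6, -0.6]
opening: 0.999
grip_force: 0.0
```

{"api": "carry_out", "payload": {"series": [[0,0,0,0],[0,0,0,0],[0,0,0,0],[0,0,0,0],[0,0,0,0]]}}

```text
t: 5.1
eef_pos: [578.7, 143.5, 289.1]
tcp_rot: [3.141, 0.001, 3.142]
ft_force: [-0.5, 0.6, -0.8]
opening: 1.0
grip_force: 0.0
```

Run:
```python
from fit import *
c=env.calibration("wrist");im=env.read_camera("wrist")
np.savez("w3.npz",K=c["K"],pose=c["pose"],im=im)
V={"w3":(c,im)}
for k in("scene","side"): V[k]=(env.calibration(k),cv2.imread(f"pics/{k}0.png")[...,::-1].copy())
o=im[...,::-1].copy()
for col,X0 in(("blue",(585,211,60)),("red",(597,80,60))):
    vs={k:(a,mask(i,col),proj(a,[X0[0],X0[1],90])) for k,(a,i) in V.items()}
    for ks in(("w3","side","scene"),("side","scene"),("w3",)): print(col,ks,*fit([v for k,v in vs.items() if k in ks],X0))
    X=fit([vs["w3"]],X0)[0]
    X=fit(list(vs.values()),X0)[0]
    cv2.polylines(o,[(hull(c,X,[(32,60)])/16).astype(int)],1,(0,255,0))
cv2.imwrite("pics/w3.png",o)
# switch from w1,w2 & fixed
w=[np.load(f"w{i}.npz") for i in(1,2,3)]
for i in w:
    m=mask(i["im"],"yellow");n,lab,st,ce=cv2.connectedComponentsWithStats(m.astype(np.uint8));j=1+st[1:,4].argmax();print(st[j,4],ce[j])
a,b=V["scene"][0],V["side"][0]
print("sw",tri([(w[0],(178.3,297.2)),(w[1],(238.4,332.3))]),tri([(a,(159.5,384.9)),(b,(159,262.8))]),tri([(w[0],(178.3,297.2)),(w[1],(238.4,332.3)),(a,(159.5,384.9)),(b,(159,262.8))]))
```

```text
blue ('w3', 'side', 'scene') [585.4965193  210.64111158  58.51677696] 0.8121280505749509
blue ('side', 'scene') [584.41549017 211.21130233  60.485303  ] 0.7180164572737899
blue ('w3',) [589.42032104 212.48958179  42.44584544] 0.024761044272195543
red ('w3', 'side', 'scene') [595.50632018  80.25592793  59.75135907] 0.5102450793070452
red ('side', 'scene') [594.88962022  80.78350491  59.41400197] 0.42887739206622555
red ('w3',) [599.48495772  76.53864983  45.02045378] 0.02283449021976894
953 [297.15005247 178.28121721]
833 [332.28091236 238.44777911]
964 [309.45850622 101.20954357]
sw (array([489.14622453, 138.24592397,  69.72921699]), [np.float64(0.3358088114594187), np.float64(0.3358088114594219)]) (array([489.03078059, 141.71075611,  75.24094772]), [np.float64(1.169626385475584), np.float64(1.169626385475741)]) (array([488.37533385, 139.63161528,  75.58538196]), [np.float64(0.9236817549664099), np.float64(2.322872296324042), np.float64(2.06200781089876), np.float64(2.2508066747319457)])
```

View pics/w3.png

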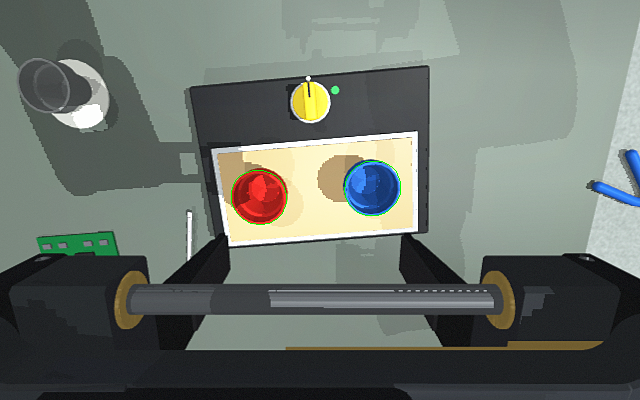

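The view is clear: red rim at (260,196), blue rim at (372,187), both fits aligned, switch at (309,101). The preheater is yawed about +5°. I'll grasp blue at (585.5, 211).

{"api": "carry_out", "payload": {"series": [[0.065,0.675,-0.1,0],[0.065,0.675,-0.3,0],[0,0,-0.9,0],[0,0,-0.9,0],[0,0,-0.9,0]]}}

```text
t: 5.65
eef_pos: [585.3, 211.3, 132.4]
tcp_rot: [3.141, 0.001, -3.141]
ft_force: [0.5, 1.3, 0.2]
opening: 1.0
grip_force: 0.0
```

{"api": "carry_out", "payload": {"series": [[0,0,-0.3,0],[0,0,-0.3,0],[0,0,-0.1,0],[0,0,-0.012,0],[0,0,0,0]]}}

```text
t: 6.15
eef_pos: [585.8, 211.1, 98.7]
tcp_rot: [3.141, 0.001, 3.142]
ft_force: [-0.2, -0.2, -0.2]
opening: 0.999
grip_force: 0.0
```

{"api": "carry_out", "payload": {"series": [[0,0,0,0],[0,0,0,0],[0,0,0,0],[0,0,0,0],[0,0,0,0]], "fingers": 1}}

```text
t: 6.65
eef_pos: [585.5, 211.0, 98.0]
tcp_rot: [3.141, 0.0, 3.142]
ft_force: [-0.6, 0.4, -0.7]
opening: 0.636
grip_force: 0.0
```

{"api": "carry_out", "payload": {"series": [[0,0,0,0],[0,0,0,0],[0,0,0,0],[0,0,0,0],[0,0,0,0]]}}

```text
t: 7.15
eef_pos: [585.5, 211.0, 97.9]
tcp_rot: [3.142, -0.0, -3.142]
ft_force: [0.4, -0.1, 0.4]
opening: 0.219
grip_force: 0.0
```

Run:
```python
from h import *
o=[]
for k,(r,c) in dict(scene=(100,340),side=(90,220)).items():
    im=env.read_camera(k)[r:r+130,c:c+130,::-1];o.append(cv2.resize(im,(390,390),interpolation=cv2.INTER_CUBIC))
cv2.imwrite("pics/g1.png",np.hstack(o));s=env.state();print(s["opening"],s["grip_force"])
```

```text
0.13237210977340813 0.0
```

View pics/g1.png

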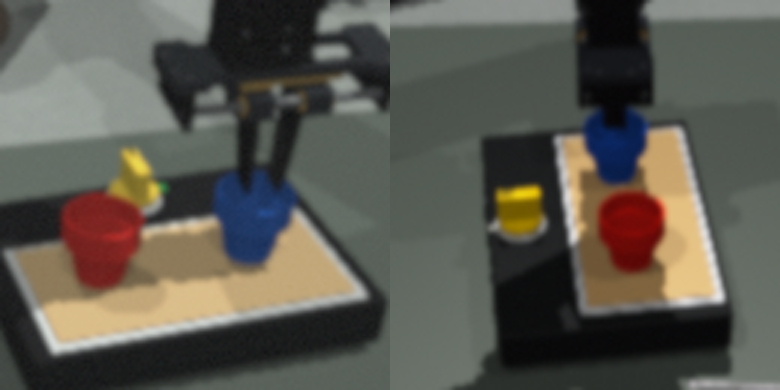

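Run:
```python
from fit import *
vs=[]
for k in("scene","side"):
    a=env.calibration(k);im=env.read_camera(k);X0=(585,211,60);vs.append((a,mask(im,"blue"),proj(a,[585,211,90])))
    print(k,proj(a,[585.5,211,98]),proj(a,[585.5,211,120]))
    c=dict(scene=(100,340),side=(90,220))[k];p=np.array(proj(a,[585.5,211,98]));print("crop",(p-c)*3)
print(fit(vs,X0)); s=env.state();print(s["opening"],s["eef_pos"],s["joints"])
```

```text
scene (np.float64(169.586365437462), np.float64(423.8416872959301)) (np.float64(162.13156086416066), np.float64(425.0033963167184))
crop [208.75909631 251.52506189]
side (np.float64(137.63739451545436), np.float64(294.7598081479333)) (np.float64(131.80551836662653), np.float64(294.6530230949012))
crop [142.91218355 224.27942444]
(array([585.61076692, 211.9264119 ,  58.51264883]), np.float64(0.8674018465428757))
0.050181451159764676 [585.51445899 211.03387425  97.97022943] [ 2.39796239e-01  5.84288234e-01  1.65721447e+00  1.40896395e-04
  9.00029679e-01 -1.33103534e+00]
```

Run:
```python
from h import *
o=[]
for k,(r,c) in dict(scene=(120,380),side=(90,250)).items():
    im=env.read_camera(k)[r:r+80,c:c+80,::-1];o.append(cv2.resize(im,(400,400),interpolation=cv2.INTER_CUBIC))
w=cv2.resize(env.read_camera("wrist")[200:400,120:520,::-1],(400,200));o=np.hstack(o)
cv2.imwrite("pics/g2.png",np.vstack([o,np.hstack([w,w*0])]));s=env.state();print(s["opening"],s["grip_force"])
```

```text
0.00587272397906456 0.0
```

View pics/g2.png

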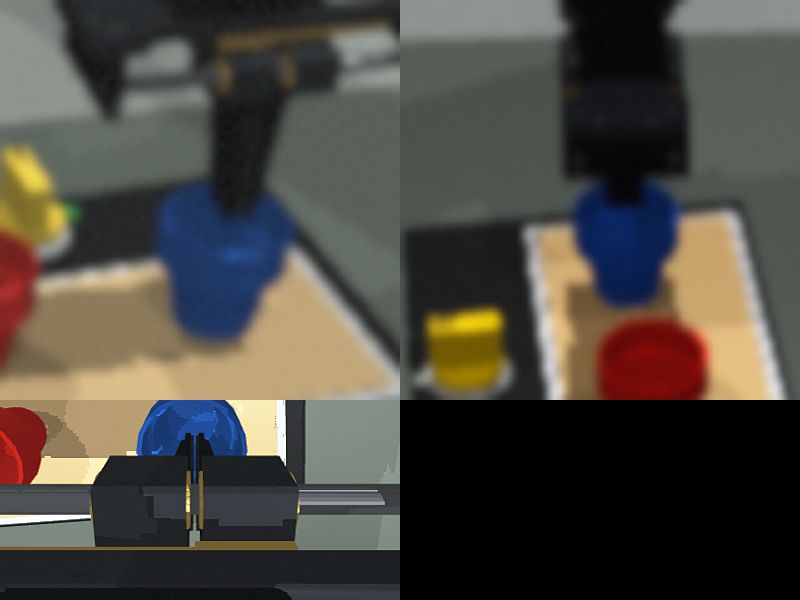

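Run:
```python
from h import *
a,b,w=[env.calibration(k) for k in("scene","side","wrist")]
print("near rims",proj(a,[617,211,120]),proj(b,[585,179,120]))
print("wrist proj of tip",[(z,np.round(proj(w,[585.5,211,z]))) for z in(98,110,120)])
print(tri([(a,(162.4,427)),(w,(235,315))]))
print(tri([(a,(162.4,427)),(b,(130,295)),(w,(235,315))]))
s=env.state();print(s["ft_force"],s["grip_force"],w["pose"][:3,3].round(1),s["eef_pos"].round(1),s["t"])
```

```text
near rims (np.float64(169.32422985687845), np.float64(429.5873518580197)) (np.float64(138.52205039312847), np.float64(294.8652571186695))
wrist proj of tip [(98, array([237., 314.])), (110, array([244., 314.])), (120, array([250., 314.]))]
(array([579.6115396 , 215.07227063, 114.81605113]), [np.float64(3.5999237468879217), np.float64(3.5999237468880594)])
(array([582.8493662 , 215.37609368, 118.67343155]), [np.float64(2.2552417040265427), np.float64(5.406446910945716), np.float64(6.765803658392815)])
[-0.36704389 -0.99627433 -0.31108897] 0.0 [511.2 211.4 294.8] [585.5 211.   97.9] 7.5
```

{"api": "carry_out", "payload": {"series": [[0,0,0.5,0],[0,0,0.5,0],[0,0,0.6,0],[0,-0.66,0.2,0],[0,-0.66,0.2,0]]}}

```text
t: 8.0
eef_pos: [585.5, 144.9, 199.0]
tcp_rot: [3.141, 0.001, -3.14]
ft_force: [0.2, -0.2, -0.3]
opening: 0.003
grip_force: 0.0
```

{"api": "carry_out", "payload": {"series": [[0,0,0,0],[0,0,0,0],[0,0,0,0],[0,0,0,0],[0,0,0,0]], "fingers": -1}}

```text
t: 8.5
eef_pos: [585.4, 145.7, 197.5]
tcp_rot: [3.142, -0.001, -3.141]
ft_force: [-0.2, -0.5, -0.5]
opening: 0.369
grip_force: 0.0
```

```bash
cat > snap.py <<'E'
from h import *
import sys
c=env.calibration("wrist");im=env.read_camera("wrist");s=env.state()
np.savez(sys.argv[1]+".npz",K=c["K"],pose=c["pose"],im=im);print(s["eef_pos"].round(1),s["opening"],c["pose"][:3,3].round(1))
E
python3 snap.py w4
```

```text
[585.3 145.6 197.6] 0.4085032440954063 [511.2 146.1 394.4]
```

{"api": "carry_out", "payload": {"series": [[-0.3,-0.4,0.7,0],[-0.3,-0.4,0.7,0],[-0.3,-0.4,0.7,0],[0,0,0.7,0],[0,0,0.7,0]]}}

```text
t: 9.05
eef_pos: [540.0, 84.8, 374.7]
tcp_rot: [3.141, 0.0, 3.141]
ft_force: [1.4, 0.2, 0.0]
opening: 0.828
grip_force: 0.0
```

{"api": "carry_out", "payload": {"series": [[0,0,0,0],[0,0,0,0],[0,0,0,0],[0,0,0,0],[0,0,0,0]]}}

```text
t: 9.55
eef_pos: [540.4, 85.1, 372.1]
tcp_rot: [-3.142, -0.002, -3.141]
ft_force: [-0.4, -0.2, -0.5]
opening: 0.999
grip_force: 0.0
```

```bash
python3 snap.py w5
python3 - <<'E'
from fit import *
W={k:np.load(k+".npz") for k in("w3","w4","w5")}
for col,X0 in(("blue",(587,212,50)),("red",(597,79,50))):
    vs={k:(a,mask(a["im"],col),proj(a,[X0[0],X0[1],X0[2]+30])) for k,a in W.items()}
    for k,v in vs.items(): print(k,v[1].sum(),fit([v],X0))
    print(col,fit(list(vs.values()),X0))
for k in("scene","side"):
    a=env.calibration(k); im=cv2.imread(f"pics/{k}0.png")[...,::-1].copy()
    for col,X0 in(("blue",(587,212,50)),("red",(597,79,50))):
        for z in(42,50,60):
            m=mask(im,col);rc=proj(a,[X0[0],X0[1],80])
            r=minimize(lambda p:abs(sil(a,[p[0],p[1],z])[int(rc[0])-40:int(rc[0])+40,int(rc[1])-40:int(rc[1])+40]-m[int(rc[0])-40:int(rc[0])+40,int(rc[1])-40:int(rc[1])+40]).sum()/m.sum(),X0[:2],method="Nelder-Mead",options=dict(initial_simplex=np.array(X0[:2])+[[0,0],[9,0],[0,9]]))
            print(k,col,z,r.x.round(1),round(r.fun,3))
im=W["w5"]["im"];cv2.imwrite("pics/w5.png",im[...,::-1])
E
```

```text
[540.5  85.1 372.3] 1.0008090889358434 [466.4  85.5 569. ]
w3 3291 (array([589.39776784, 212.51974522,  42.30875835]), np.float64(0.024718246231394743))
w4 4329 (array([588.68282652, 212.17571089,  48.23264331]), np.float64(0.01803066086030606))
w5 2526 (array([592.8626289 , 216.89961876,  31.89131836]), np.float64(0.029100038073481823))
blue (array([588.86899961, 212.27976326,  46.49050315]), np.float64(0.1206642299124511))
w3 2483 (array([599.23097217,  76.5816016 ,  44.73676266]), np.float64(0.023115617572038887))
w4 4290 (array([598.73714271,  76.99367844,  49.77548031]), np.float64(0.018350930115635995))
w5 1847 (array([602.18576906,  78.59503343,  37.1240538 ]), np.float64(0.028089887640449437))
red (array([598.20442709,  77.65866991,  50.61887729]), np.float64(0.12323652598727602))
scene blue 42 [561.4 221. ] 0.025
scene blue 50 [573.5 215.6] 0.029
scene blue 60 [583.3 211.5] 0.032
scene red 42 [574.   85.9] 0.053
scene red 50 [584.8  82.2] 0.062
scene red 60 [599.9  78.2] 0.077
side blue 42 [586.2 237.8] 0.024
side blue 50 [585.7 228.3] 0.025
side blue 60 [585.7 214.9] 0.029
side red 42 [596.3 103.1] 0.085
side red 50 [596.4  94.2] 0.093
side red 60 [595.6  82.9] 0.105
```

View pics/w5.png

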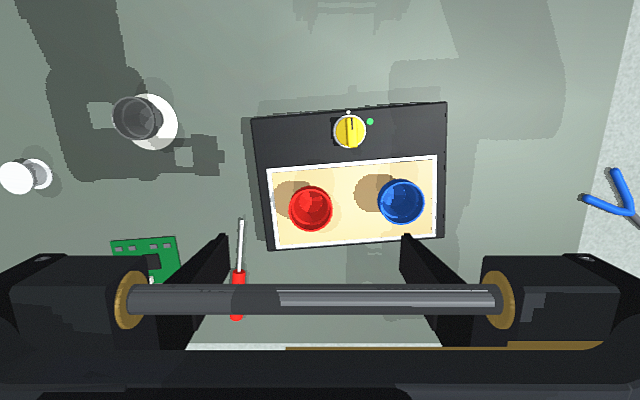

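Wrist view: red (311,208), blue (401,201), switch (350,132), grey (137,118), all unmoved. Next I'll check the z bias by fitting with a free mask scale, and look at where the fingertips really are.

Run:
```python
import fit as F
from fit import *
W={k:np.load(k+".npz") for k in("w3","w4","w5")}
for col,X0 in(("blue",(587,212,55)),("red",(597,79,55))):
    vs=[(a,mask(a["im"],col)) for a in W.values()]
    cen=[]
    for a,m in vs:
        rc=proj(a,[X0[0],X0[1],90]);n,lab,st,ce=cv2.connectedComponentsWithStats(m.astype(np.uint8));j=1+st[1:,4].argmax();mm=(lab==j)
        M=cv2.moments(mm.astype(np.uint8),True);cen.append((M["m10"]/M["m00"],M["m01"]/M["m00"]))
    def sc(X,full=False):
        r=[]
        for (a,m),c in zip(vs,cen):
            M=cv2.moments((sil(a,X)*255).astype(np.float32));r+=[M["m10"]/M["m00"]-c[0],M["m01"]/M["m00"]-c[1]]
        return np.array(r)
    from scipy.optimize import least_squares
    r=least_squares(sc,X0,diff_step=1e-3);print(col,r.x.round(1),r.fun.round(2))
c=env.calibration("wrist");s=env.state();p=s["eef_pos"]
for dy in(-47.5,47.5):print("pred tip",proj(c,p+[0,dy,0]),proj(c,p+[0,dy,19]),[ (k,np.round(proj(env.calibration(k),p+[0,dy,0]),1)) for k in("scene","side")])
o=[]
for k in("scene","side"):
    a=env.calibration(k);q=np.int32(proj(a,p));im=env.read_camera(k).copy()
    for dy in(-47.5,47.5):
        t=proj(a,p+[0,dy,0]);cv2.circle(im,(round(t[1]),round(t[0])),0,(255,0,0),-1)
    r0,c0=max(q[0]-50,0),q[1]-50
    o.append(cv2.resize(im[r0:r0+100,c0:c0+100,::-1],(400,400),interpolation=cv2.INTER_NEAREST));print(r0,c0)
cv2.imwrite("pics/tip.png",np.hstack(o))
```

```text
blue [586.8 210.5  55. ] [ 0.19  0.06 -0.09 -0.12 -0.05  0.05]
red [597.   78.5  55.3] [-0.04  0.17  0.17 -0.18 -0.28  0.02]
pred tip (np.float64(236.61102390716383), np.float64(239.29658788629627)) (np.float64(248.19010671720275), np.float64(232.08422259645306)) [('scene', array([ 59.4, 354.6])), ('side', array([ 91.6, 276.4]))]
pred tip (np.float64(236.46460157051789), np.float64(388.51394476791035)) (np.float64(248.0343802743002), np.float64(395.6339282674642)) [('scene', array([ 56.1, 398. ])), ('side', array([ 70.2, 276.1]))]
7 326
30 226
```

View pics/tip.png

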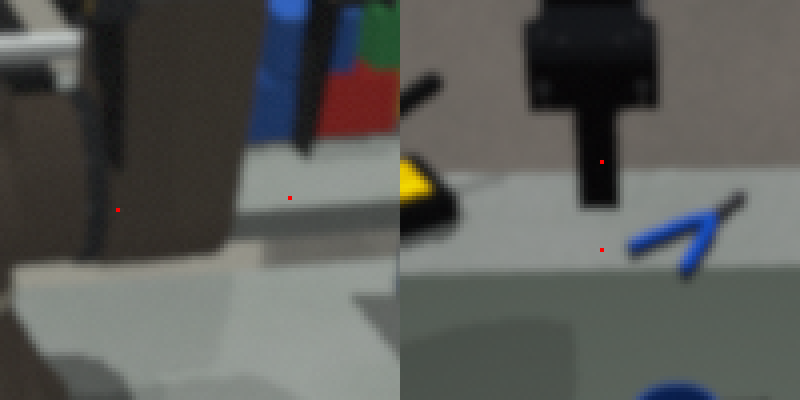

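The red dots mark the reported tip positions. The real fingertips sit about 11 px higher in both fixed views, so the tips are well above the reported TCP. I'll quantify that.

Run:
```python
from h import *
a,b=env.calibration("scene"),env.calibration("side");c=env.calibration("wrist");s=env.state();print(s["eef_pos"].round(1))
print("closed",tri([(a,(162.4,427)),(b,(130,295))]))
print("open y-",tri([(a,(48,355.5)),(b,(81.7,276))]))
for h in(0,10,20,30):
    p=s["eef_pos"]+[0,0,h];print(h,[np.round(proj(k,p+[0,y,0]),1).tolist() for y in(-53.5,53.5) for k in(a,b,c)])
g=cv2.cvtColor(np.load("w5.npz")["im"],cv2.COLOR_RGB2GRAY)
for r in range(226,262,3): 
    q=np.where(g[r,150:250]<45)[0]+150;q2=np.where(g[r,385:480]<45)[0]+385;print(r,q[[0,-1]] if len(q) else 0,len(q),q2[[0,-1]] if len(q2) else 0,len(q2))
```

```text
[540.5  85.  372.6]
closed (array([587.14780695, 216.15016625, 121.05634742]), [np.float64(1.3831721746295644), np.float64(1.3831721746295587)])
open y- (array([540.72458671,  38.87703926, 397.17807615]), [np.float64(0.6023589753636688), np.float64(0.6023589753636124)])
0 [[59.5, 351.8], [93.0, 276.4], [236.6, 229.9], [55.7, 400.7], [68.9, 276.1], [236.4, 397.9]]
10 [[54.9, 352.0], [89.2, 276.3], [242.4, 225.8], [51.1, 401.1], [65.2, 275.9], [242.2, 401.9]]
20 [[50.1, 352.1], [85.5, 276.1], [248.8, 221.3], [46.4, 401.6], [61.5, 275.7], [248.7, 406.4]]
30 [[45.4, 352.3], [81.6, 275.9], [256.0, 216.3], [41.7, 402.0], [57.8, 275.5], [255.8, 411.3]]
226 0 0 [443 443] 1
229 0 0 0 0
232 0 0 0 0
235 [218 225] 8 [404 410] 7
238 [216 227] 12 [402 433] 19
241 [210 227] 18 [386 418] 27
244 [207 227] 21 [401 421] 21
247 [203 228] 26 [401 425] 25
250 [200 227] 28 [400 428] 29
253 [156 228] 33 [400 432] 33
256 [158 228] 37 [400 435] 36
259 [158 228] 40 [400 438] 39
```

Both fixed views put the real fingertips about 23.5 mm above the reported TCP. The wrist view agrees once the pad width is allowed for. I'll grasp blue again with reported z ≈ 74.

{"api": "carry_out", "payload": {"series": [[0.3,0.84,-0.4,0],[0.3,0.84,-0.4,0],[0.3,0.84,-0.4,0],[0.01,0,-0.9,0],[0,0,-0.9,0]]}}

```text
t: 10.2
eef_pos: [586.1, 212.4, 221.3]
tcp_rot: [3.141, 0.001, -3.14]
ft_force: [0.4, 0.8, -1.3]
opening: 0.998
grip_force: 0.0
```

{"api": "carry_out", "payload": {"series": [[0,0,-0.9,0],[0,0,-0.9,0],[0,0,-0.6,0],[0,0,-0.4,0],[0,0,-0.18,0]]}}

```text
t: 10.7
eef_pos: [585.2, 210.8, 71.8]
tcp_rot: [-3.141, -0.003, 3.142]
ft_force: [0.3, 0.4, 0.9]
opening: 0.999
grip_force: 0.0
```

{"api": "carry_out", "payload": {"series": [[0,0,0,0],[0,0,0,0],[0,0,0,0],[0,0,0,0],[0,0,0,0]], "fingers": 1}}

```text
t: 11.2
eef_pos: [586.4, 211.0, 74.9]
tcp_rot: [3.141, 0.002, -3.142]
ft_force: [-0.8, -2.1, 5.6]
opening: 0.68
grip_force: 30.0
```

{"api": "carry_out", "payload": {"series": [[0,0,0,0],[0,0,0,0],[0,0,0,0],[0,0,0,0],[0,0,0,0]]}}

```text
t: 11.7
eef_pos: [586.4, 211.0, 74.9]
tcp_rot: [3.141, 0.001, 3.142]
ft_force: [-0.5, -1.2, 5.8]
opening: 0.678
grip_force: 30.0
```

{"api": "carry_out", "payload": {"series": [[0,0,0.6,0],[0,0,0.8,0],[0,0,0.8,0],[-0.2,-0.8,0.2,0],[-0.2,-0.8,0.2,0]]}}

```text
t: 12.2
eef_pos: [565.7, 130.8, 205.2]
tcp_rot: [3.141, 0.002, -3.14]
ft_force: [0.2, -0.2, -1.2]
opening: 0.677
grip_force: 30.0
```

{"api": "carry_out", "payload": {"series": [[-0.3,-0.9,0,0],[-0.3,-0.9,0,0],[-0.3,-0.9,0,0],[-0.3,-0.9,0,0],[-0.3,-0.9,0,0]]}}

```text
t: 12.7
eef_pos: [490.1, -95.5, 204.2]
tcp_rot: [3.142, 0.0, -3.141]
ft_force: [1.1, -0.5, -1.4]
opening: 0.681
grip_force: 30.0
```

{"api": "carry_out", "payload": {"series": [[0,0,0,0],[0,0,0,0],[0,0,0,0],[0,0,0,0],[0,0,0,0]]}}

```text
t: 13.2
eef_pos: [491.3, -93.0, 203.9]
tcp_rot: [3.141, -0.0, -3.14]
ft_force: [-0.4, 0.7, -1.0]
opening: 0.676
grip_force: 30.0
```

```bash
python3 snap.py w6
python3 - <<'E'
from fit import *
for l in("grey_cup","coaster","blue_cup"):
    print(l,[(np.round(np.array(d["position"])*[400,640],1).tolist(),round(d["conf"],2)) for d in env.look_for("wrist",l)[:3]])
w=np.load("w6.npz");print(proj(w,[472,-188,64]))
o=w["im"][...,::-1].copy()
for n in("scene","side"):print(n,[(l,[(np.round(np.array(d["position"])*[400,640],1).tolist(),round(d["conf"],2)) for d in (env.look_for(n,l)[:2])]) for l in ("grey_cup",) if env.read_camera(n) is not None])
hsv=cv2.cvtColor(w["im"],cv2.COLOR_RGB2HSV);r,c=map(int,proj(w,[472,-188,64]))
for rr in range(r-60,r+61,12):print(rr,[tuple(int(v) for v in hsv[rr,cc]) for cc in range(max(c-72,0),c+73,12)])
cv2.imwrite("pics/w6.png",o)
E
```

```text
[491.2 -93.1 203.9] 0.6775034055282962 [417.  -92.7 400.7]
grey_cup [([167.1, 226.0], 0.87)]
coaster [([156.9, 260.3], 0.68)]
blue_cup [([244.9, 313.9], 0.86), ([203.7, 521.6], 0.22)]
(np.float64(170.81627684365012), np.float64(221.98410395234123))
scene [('grey_cup', [([177.1, 264.6], 0.88), ([195.8, 261.1], 0.52)])]
side [('grey_cup', [([254.1, 254.7], 0.85)])]
110 [(63, 21, 110), (63, 24, 107), (66, 23, 174), (69, 23, 174), (66, 22, 175), (71, 27, 181), (71, 22, 182), (70, 23, 170), (73, 23, 175), (68, 21, 179), (65, 22, 194), (71, 22, 195), (68, 23, 199)]
122 [(71, 26, 107), (72, 24, 106), (71, 25, 171), (68, 28, 175), (69, 23, 174), (73, 26, 178), (72, 27, 170), (70, 22, 171), (74, 25, 175), (67, 24, 178), (67, 22, 193), (67, 17, 194), (65, 17, 197)]
134 [(72, 24, 108), (73, 28, 109), (66, 21, 170), (68, 23, 174), (67, 24, 178), (72, 30, 85), (47, 8, 230), (0, 0, 255), (0, 0, 255), (72, 22, 173), (66, 21, 193), (72, 22, 195), (74, 22, 197)]
146 [(70, 21, 109), (72, 23, 109), (72, 27, 169), (69, 21, 170), (67, 21, 110), (90, 14, 111), (86, 13, 134), (84, 11, 118), (90, 7, 156), (
[... 751 characters left out ...]
96, 13, 99), (45, 7, 223), (0, 0, 255), (72, 25, 151), (68, 26, 177), (67, 24, 180)]
206 [(76, 26, 109), (64, 19, 106), (66, 22, 165), (66, 21, 167), (66, 21, 167), (68, 23, 169), (62, 20, 167), (71, 25, 172), (71, 24, 171), (67, 19, 171), (68, 18, 171), (110, 207, 150), (110, 200, 154)]
218 [(74, 23, 123), (71, 26, 167), (71, 24, 167), (69, 20, 166), (69, 24, 168), (73, 24, 168), (71, 21, 168), (73, 21, 169), (73, 24, 171), (71, 21, 171), (110, 218, 152), (109, 201, 189), (109, 193, 178)]
230 [(72, 28, 166), (71, 24, 168), (72, 23, 166), (68, 23, 167), (74, 26, 167), (71, 24, 168), (74, 23, 169), (72, 23, 169), (72, 27, 172), (69, 24, 172), (109, 194, 217), (109, 201, 127), (110, 197, 145)]
```

Run:
```python
from fit import *
from scipy.optimize import least_squares
X0=np.array([470,-186,4.])
V=[]
for k in("w2","w3","w5","w6"):
    a=np.load(k+".npz");h=cv2.cvtColor(cv2.medianBlur(a["im"],3),cv2.COLOR_RGB2HSV).astype(int)
    m=((h[...,0]>79)&(h[...,0]<125)&(h[...,1]<24)&(h[...,2]<200)).astype(np.uint8)
    win=np.zeros_like(m);r,c=map(int,proj(a,X0+[0,0,40]));win[max(r-55,0):r+55,max(c-55,0):c+55]=1
    m=cv2.morphologyEx(m*win,cv2.MORPH_CLOSE,np.ones((9,9)));n,lab,st,ce=cv2.connectedComponentsWithStats(m);j=1+st[1:,4].argmax();m=(lab==j)
    V.append((a,m,(r,c)));s=sil(a,X0)
    def c1(p,z): w=np.s_[max(r-60,0):r+60,max(c-60,0):c+60];return abs(sil(a,[p[0],p[1],z])[w]-m[w]).sum()/m.sum()
    f=minimize(c1,X0[:2],args=(4,),method="Nelder-Mead",options=dict(initial_simplex=X0[:2]+[[0,0],[9,0],[0,9]]))
    print(k,m.sum(),s.sum().round(),st[j,:4],f.x.round(1),round(f.fun,3))
print(fit(V,X0))
def sc(X):
    r=[]
    for a,m,_ in V:
        M=cv2.moments((sil(a,X)*255).astype(np.float32));N=cv2.moments(m.astype(np.uint8),True);r+=[M[q]/M["m00"]-N[q]/N["m00"] for q in("m10","m01")]
    return np.array(r)
r=least_squares(sc,X0,diff_step=1e-3);print(r.x.round(1),r.fun.round(1))
a,b=env.calibration("scene"),env.calibration("side");print(tri([(a,(177.3,264.3)),(b,(254.4,254.3))]))
for z in(58,):print("blue w6 held",)
```

```text
w2 2236 2474.0 [ 70 197  61  48] [ 469.5 -184.5] 0.098
w3 3118 3367.0 [17 58 75 56] [ 469.4 -184.2] 0.076
w5 1744 1948.0 [112  96  51  45] [ 469.5 -184.5] 0.104
w6 3016 3383.0 [194 137  65  62] [ 471.  -185.5] 0.117
(array([ 470.03940258, -187.78102006,   -1.06622568]), np.float64(0.3443678020602799))
[ 469.6 -184.4    5.8] [-0.1  0.6 -0.4  0.3  0.1  0.   0.2 -0.7]
(array([ 468.41024359, -181.4197665 ,   42.25835249]), [np.float64(1.2858360351245837), np.float64(1.285836035124594)])
blue w6 held
```

{"api": "carry_out", "payload": {"series": [[-0.215,-0.91,0,0],[-0.215,-0.91,0,0],[0,0,-0.6,0],[0,0,-0.8,0],[0,0,-0.68,0]]}}

```text
t: 14.1
eef_pos: [469.2, -185.4, 98.7]
tcp_rot: [-3.141, 0.0, 3.14]
ft_force: [1.2, -0.2, -0.2]
opening: 0.678
grip_force: 30.0
```

{"api": "carry_out", "payload": {"series": [[0,0,0,0],[0,0,0,0],[0,0,-0.2,0],[0,0,-0.2,0],[0,0,-0.1,0]]}}

```text
t: 14.6
eef_pos: [469.5, -184.9, 74.7]
tcp_rot: [-3.141, 0.0, -3.141]
ft_force: [-0.4, 0.4, -1.1]
opening: 0.673
grip_force: 30.0
```

Run:
```python
from h import *
s=env.state();print(s["eef_pos"],s["ft_force"])
a=env.read_camera("scene")[140:220,220:320,::-1];b=env.read_camera("side")[205:285,205:305,::-1]
w=env.read_camera("wrist")[150:290,200:430,::-1]
cv2.imwrite("pics/n1.png",np.hstack([cv2.resize(x,(400,320),interpolation=cv2.INTER_CUBIC) for x in(a,b)]))
```

```text
[ 469.53976664 -184.92153432   74.69920687] [-0.37816188  0.37473681 -1.13628429]
```

View pics/n1.png

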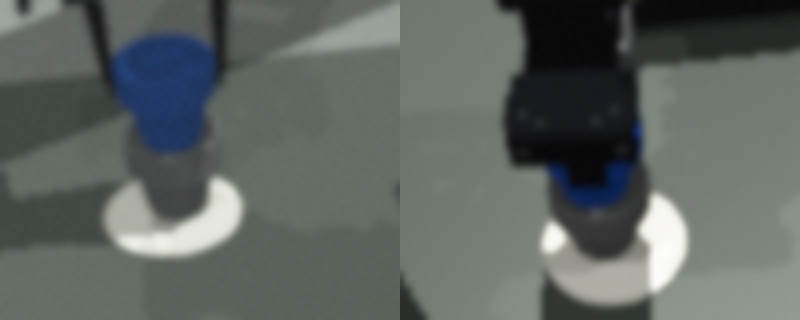

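Blue's bottom is entering the grey cup, centred in both views, with no contact force. I'll keep lowering slowly.

{"api": "carry_out", "payload": {"series": [[0,0,-0.1,0],[0,0,-0.1,0],[0,0,-0.1,0],[0,0,-0.1,0],[0,0,-0.06,0]]}}

```text
t: 15.25
eef_pos: [469.4, -184.9, 51.4]
tcp_rot: [3.141, -0.0, 3.142]
ft_force: [-0.0, 0.5, -0.1]
opening: 0.675
grip_force: 30.0
```

{"api": "carry_out", "payload": {"series": [[0,0,-0.04,0],[0,0,-0.04,0],[0,0,-0.04,0],[0,0,0,0],[0,0,0,0]]}}

```text
t: 15.75
eef_pos: [469.5, -185.0, 46.0]
tcp_rot: [3.142, 0.0, -3.142]
ft_force: [0.0, -0.1, -0.1]
opening: 0.675
grip_force: 30.0
```

{"api": "carry_out", "payload": {"series": [[0,0,-0.02,0],[0,0,-0.02,0],[0,0,0,0],[0,0,0,0],[0,0,0,0]]}}

```text
t: 16.25
eef_pos: [469.5, -185.0, 44.0]
tcp_rot: [3.141, -0.0, 3.142]
ft_force: [-0.8, 0.2, -0.2]
opening: 0.679
grip_force: 30.0
```

{"api": "carry_out", "payload": {"series": [[0,0,-0.02,0],[0,0,0,0],[0,0,0,0],[0,0,0,0],[0,0,0,0]]}}

```text
t: 16.75
eef_pos: [469.5, -185.0, 43.0]
tcp_rot: [3.142, 0.0, 3.142]
ft_force: [0.1, -0.5, -0.7]
opening: 0.676
grip_force: 30.0
```

{"api": "carry_out", "payload": {"series": [[0,0,-0.02,0],[0,0,0,0],[0,0,0,0],[0,0,0,0],[0,0,0,0]]}}

```text
t: 17.25
eef_pos: [469.7, -185.0, 42.8]
tcp_rot: [-3.141, 0.001, 3.142]
ft_force: [-3.1, 2.5, 13.0]
opening: 0.671
grip_force: 30.0
```

{"api": "carry_out", "payload": {"series": [[0,0,-0.02,0],[0,0,0,0],[0,0,0,0],[0,0,0,0],[0,0,0,0]]}}

```text
t: 17.75
eef_pos: [469.9, -185.1, 42.7]
tcp_rot: [-3.141, 0.002, 3.142]
ft_force: [-5.1, 2.8, 25.5]
opening: 0.676
grip_force: 30.0
```

Contact came exactly at the predicted home height (reported z 42.9). Unload, release, retreat.

{"api": "carry_out", "payload": {"series": [[0,0,0.03,0],[0,0,0,0],[0,0,0,0],[0,0,0,0],[0,0,0,0]]}}

```text
t: 18.25
eef_pos: [469.7, -185.0, 42.8]
tcp_rot: [-3.142, 0.0, 3.142]
ft_force: [-0.8, 1.3, 9.0]
opening: 0.675
grip_force: 30.0
```

{"api": "carry_out", "payload": {"series": [[0,0,0,0],[0,0,0,0],[0,0,0,0],[0,0,0,0],[0,0,0,0]], "fingers": -1}}

```text
t: 18.75
eef_pos: [469.5, -185.0, 42.3]
tcp_rot: [3.141, -0.0, 3.142]
ft_force: [0.4, 0.3, 0.3]
opening: 0.986
grip_force: 0.0
```

{"api": "carry_out", "payload": {"series": [[0,0,0.05,0],[0,0,0.3,0],[0,0,0.6,0],[0,0,0.8,0],[0,0,0.8,0]]}}

```text
t: 19.25
eef_pos: [469.2, -184.8, 171.4]
tcp_rot: [3.141, -0.001, 3.142]
ft_force: [0.6, -0.6, 0.8]
opening: 0.997
grip_force: 0.0
```

{"api": "carry_out", "payload": {"series": [[0.2,0.6,0.4,0],[0.2,0.8,0.2,0],[0.2,0.8,0,0],[0,0,0,0],[0,0,0,0]]}}

```text
t: 19.75
eef_pos: [499.5, -74.4, 200.1]
tcp_rot: [-3.141, 0.0, -3.14]
ft_force: [-0.5, 0.1, -0.0]
opening: 0.997
grip_force: 0.0
```

{"api": "carry_out", "payload": {"series": [[0,0,0,0],[0,0,0,0],[0,0,0,0],[0,0,0,0],[0,0,0,0]]}}

```text
t: 20.25
eef_pos: [499.4, -75.3, 199.9]
tcp_rot: [3.141, -0.0, 3.141]
ft_force: [-0.1, -0.3, -0.3]
opening: 1.002
grip_force: 0.0
```

```bash
python3 snap.py w7
python3 - <<'E'
from fit import *
a=np.load("w7.npz");m=mask(a["im"],"blue")
X0=np.array([470,-185,28.]);r,c=map(int,proj(a,X0+[0,0,60]))
win=np.zeros_like(m);win[max(r-60,0):r+60,max(c-60,0):c+60]=1;m&=win
import fit as F
F.CUP=([(32,36),(32,60)],)
for z in(24,28,34):
    def c1(p): w=np.s_[max(r-60,0):r+60,max(c-60,0):c+60];return abs(sil(a,[p[0],p[1],z])[w]-m[w]).sum()/m.sum()
    f=minimize(c1,X0[:2],method="Nelder-Mead",options=dict(initial_simplex=X0[:2]+[[0,0],[9,0],[0,9]]));print(z,f.x.round(1),round(f.fun,3),m.sum(),(r,c))
V=[]
for k in("scene","side"):
    q=env.calibration(k);im=env.read_camera(k);mm=mask(im,"blue");rc=proj(q,X0+[0,0,50]);ww=np.zeros_like(mm);r0,c0=map(int,rc);ww[r0-30:r0+30,c0-30:c0+30]=1
    V.append((q,mm&ww,rc))
print(fit(V,X0))
E
```

```text
[499.5 -75.2 199.9] 1.002331525189451 [425.2 -74.9 396.7]
24 [ 469.3 -186. ] 0.037 3895 (165, 197)
28 [ 468.8 -184.2] 0.06 3895 (165, 197)
34 [ 469.  -182.5] 0.1 3895 (165, 197)
(array([ 468.28688544, -181.66587599,   23.72293472]), np.float64(0.4251419342738735))
```

{"api": "carry_out", "payload": {"series": [[0.485,0.77,0,0],[0.485,0.77,0,0],[0.485,0.77,0,0],[0.485,0.77,0,0],[0,0,-0.5,0]]}}

```text
t: 20.9
eef_pos: [599.8, 83.1, 176.7]
tcp_rot: [3.141, 0.006, -3.138]
ft_force: [-0.8, -0.8, -1.0]
opening: 1.004
grip_force: 0.0
```

{"api": "carry_out", "payload": {"series": [[0,0,-0.9,0],[0,0,-0.6,0],[0,0,-0.3,0],[0,0,-0.2,0],[0,0,-0.008,0]]}}

```text
t: 21.4
eef_pos: [596.1, 79.0, 73.6]
tcp_rot: [3.142, -0.002, 3.142]
ft_force: [0.1, 0.6, 0.1]
opening: 0.998
grip_force: 0.0
```

{"api": "carry_out", "payload": {"series": [[0,0,0,0],[0,0,0,0],[0,0,0,0],[0,0,0,0],[0,0,0,0]], "fingers": 1}}

```text
t: 21.9
eef_pos: [596.7, 79.1, 75.0]
tcp_rot: [3.141, 0.001, 3.142]
ft_force: [-0.0, 0.2, 2.7]
opening: 0.665
grip_force: 30.0
```

{"api": "carry_out", "payload": {"series": [[0,0,0,0],[0,0,0,0],[0,0,0,0],[0,0,0,0],[0,0,0,0]]}}

```text
t: 22.4
eef_pos: [596.7, 79.1, 75.0]
tcp_rot: [3.142, 0.001, -3.142]
ft_force: [-0.9, -0.6, 5.9]
opening: 0.663
grip_force: 30.0
```

{"api": "carry_out", "payload": {"series": [[0,0,0.6,0],[0,0,0.8,0],[0,0,0.8,0],[-0.424,-0.8,0.4,0],[-0.424,-0.88,0,0]]}}

```text
t: 22.9
eef_pos: [554.6, -5.1, 207.1]
tcp_rot: [-3.141, 0.005, -3.139]
ft_force: [1.1, -1.4, -1.3]
opening: 0.663
grip_force: 30.0
```

{"api": "carry_out", "payload": {"series": [[-0.424,-0.88,0,0],[-0.424,-0.88,0,0],[-0.424,-0.88,0,0],[-0.424,-0.88,0,0],[0,-0.08,0,0]]}}

```text
t: 23.4
eef_pos: [467.2, -188.7, 204.5]
tcp_rot: [-3.141, -0.001, 3.137]
ft_force: [1.1, 0.2, -1.4]
opening: 0.661
grip_force: 30.0
```

{"api": "carry_out", "payload": {"series": [[0,0,0,0],[0,0,-0.6,0],[0,0,-0.7,0],[0,0,-0.4,0],[0,0,-0.1,0]]}}

```text
t: 23.9
eef_pos: [468.9, -183.2, 112.5]
tcp_rot: [3.14, -0.003, -3.14]
ft_force: [0.1, 1.3, -0.0]
opening: 0.665
grip_force: 30.0
```

{"api": "carry_out", "payload": {"series": [[0,0,0,0],[0,0,0,0],[0,0,0,0],[0,0,0,0],[0,0,0,0]]}}

```text
t: 24.4
eef_pos: [469.5, -185.1, 115.1]
tcp_rot: [-3.141, 0.001, 3.141]
ft_force: [-0.1, -0.4, -1.6]
opening: 0.665
grip_force: 30.0
```

Run:
```python
import fit as F
from fit import *
s=env.state();p=s["eef_pos"];print(p,s["ft_force"])
for col,X0 in(("red",[p[0],p[1],p[2]-15]),("blue",[469.5,-185,28.])):
    V=[];F.CUP=([(32,36),(32,60)],) if col=="blue" else ([(20,0),(27,36)],[(32,36),(32,60)])
    for k in("scene",):
        q=env.calibration(k);im=env.read_camera(k);mm=mask(im,col);rc=proj(q,np.array(X0)+[0,0,40]);ww=np.zeros_like(mm);r0,c0=map(int,rc);ww[r0-30:r0+30,c0-30:c0+30]=1;mm&=ww
        ys,xs=np.where(mm);sy,sx=np.where(sil(q,X0)>.5);print(col,k,mm.sum(),"cols",xs.min(),xs.max(),np.median(xs),"rows",ys.min(),ys.max()," pred cols",sx.min(),sx.max(),"rows",sy.min(),sy.max())
```

```text
[ 469.47530216 -185.0823111   115.09169664] [-0.05601964 -0.35754649 -1.58041072]
red scene 580 cols 246 272 260.0 rows 135 164  pred cols 245 272 rows 133 164
blue scene 291 cols 250 273 262.0 rows 161 178  pred cols 248 274 rows 157 178
```

{"api": "carry_out", "payload": {"series": [[0,0,-0.2,0],[0,0,-0.2,0],[0,0,-0.2,0],[0,0,-0.1,0],[0,0,-0.1,0]]}}

```text
t: 25.0
eef_pos: [469.2, -184.9, 73.7]
tcp_rot: [3.141, -0.001, -3.142]
ft_force: [0.3, 0.3, -0.9]
opening: 0.664
grip_force: 30.0
```

{"api": "carry_out", "payload": {"series": [[0,0,-0.06,0],[0,0,-0.04,0],[0,0,-0.02,0],[0,0,0,0],[0,0,0,0]]}}

```text
t: 25.5
eef_pos: [469.4, -185.0, 68.8]
tcp_rot: [-3.141, 0.0, 3.142]
ft_force: [-0.5, 0.2, -0.8]
opening: 0.666
grip_force: 30.0
```

{"api": "carry_out", "payload": {"series": [[0,0,-0.02,0],[0,0,0,0],[0,0,0,0],[0,0,0,0],[0,0,0,0]]}}

```text
t: 26.0
eef_pos: [469.3, -185.0, 67.6]
tcp_rot: [3.141, 0.0, 3.142]
ft_force: [0.4, -0.1, -0.5]
opening: 0.664
grip_force: 30.0
```

{"api": "carry_out", "payload": {"series": [[0,0,-0.02,0],[0,0,0,0],[0,0,0,0],[0,0,0,0],[0,0,0,0]]}}

```text
t: 26.5
eef_pos: [469.5, -185.1, 66.9]
tcp_rot: [-3.141, 0.001, -3.142]
ft_force: [-1.2, -0.5, 5.3]
opening: 0.663
grip_force: 30.0
```

{"api": "carry_out", "payload": {"series": [[0,0,-0.02,0],[0,0,0,0],[0,0,0,0],[0,0,0,0],[0,0,0,0]]}}

```text
t: 27.0
eef_pos: [469.8, -185.2, 66.8]
tcp_rot: [-3.141, 0.002, -3.142]
ft_force: [-3.8, 2.1, 16.8]
opening: 0.668
grip_force: 30.0
```

Red is home at the predicted 67. Release, retreat toward the switch, then check the stack and fit the switch.

{"api": "carry_out", "payload": {"series": [[0,0,0.025,0],[0,0,0,0],[0,0,0,0],[0,0,0,0],[0,0,0,0]]}}

```text
t: 27.5
eef_pos: [469.5, -185.1, 66.9]
tcp_rot: [-3.141, 0.0, -3.142]
ft_force: [-1.4, 1.0, 5.3]
opening: 0.664
grip_force: 30.0
```

{"api": "carry_out", "payload": {"series": [[0,0,0,0],[0,0,0,0],[0,0,0,0],[0,0,0,0],[0,0,0,0]], "fingers": -1}}

```text
t: 28.0
eef_pos: [469.3, -184.9, 66.7]
tcp_rot: [3.141, -0.0, 3.142]
ft_force: [0.3, 0.8, 0.4]
opening: 0.987
grip_force: 0.0
```

{"api": "carry_out", "payload": {"series": [[0,0,0.05,0],[0,0,0.3,0],[0,0,0.6,0],[0,0,0.8,0],[0,0,0.85,0]]}}

```text
t: 28.5
eef_pos: [468.8, -184.7, 198.1]
tcp_rot: [3.141, -0.001, -3.142]
ft_force: [0.8, 0.4, -0.2]
opening: 1.0
grip_force: 0.0
```

{"api": "carry_out", "payload": {"series": [[0.3,0.9,0,0],[0.3,0.9,0,0],[0.3,0.9,0,0],[0,0.9,0,0],[0,0.9,0,0]]}}

```text
t: 29.0
eef_pos: [514.2, 41.8, 196.9]
tcp_rot: [3.141, 0.0, 3.142]
ft_force: [-0.2, 0.1, 0.5]
opening: 1.0
grip_force: 0.0
```

{"api": "carry_out", "payload": {"series": [[0,0.9,0,0],[0,0.5,0,0],[0,0,0,0],[0,0,0,0],[0,0,0,0]]}}

```text
t: 29.5
eef_pos: [514.3, 109.2, 196.8]
tcp_rot: [-3.142, -0.0, 3.141]
ft_force: [0.2, -0.1, -0.7]
opening: 0.999
grip_force: 0.0
```

```bash
python3 snap.py w8
cat > sw.py <<'E'
from h import *
from fit import mask,minimize
def box(a,x,y,yaw,disc,im=(400,640)):
    m=np.zeros(im,np.uint8);R=np.array([[np.cos(yaw),-np.sin(yaw)],[np.sin(yaw),np.cos(yaw)]])
    def add(pts): 
        q=[proj(a,p)[::-1] for p in pts];cv2.fillPoly(m,[(cv2.convexHull(np.float32(q))*16).astype(np.int32)],255,lineType=cv2.LINE_AA,shift=4)
    add([(*(R@[sx*21,sy*7]+[x,y]),z) for sx in(-1,1) for sy in(-1,1) for z in(70,98)])
    if disc: add([(x+disc*np.cos(t),y+disc*np.sin(t),z) for t in np.linspace(0,6.28,40) for z in(66,74)])
    return m/255.
def run(names,yaw0):
    for disc in(0,16):
        V=[]
        for k in names:
            a=np.load(k+".npz");m=mask(a["im"],"yellow").astype(np.uint8);r,c=map(int,proj(a,[489,139,90]));w=np.s_[max(r-40,0):r+40,c-40:c+40];V.append((a,m,w))
        f=minimize(lambda p:sum(abs(box(a,p[0],p[1],p[2]/30,disc)[w]-m[w]).sum()/m[w].sum() for a,m,w in V),[489,139,yaw0*30],method="Nelder-Mead",options=dict(initial_simplex=np.array([489,139,yaw0*30])+[[0,0,0],[8,0,0],[0,8,0],[0,0,6]]))
        print(names,disc,f.x[:2].round(1),round(f.x[2]/30,3),round(f.fun,3),[int(m[w].sum()) for a,m,w in V])
E
python3 - <<'E'
from sw import *
for n in(["w3"],["w5"],["w8"],["w1"],["w3","w5","w8","w1"]): run(n,.09)
a,b=env.calibration("scene"),env.calibration("side")
for k,q in(("scene",a),("side",b)):
    im=env.read_camera(k);h=0
    for col,z in(("red",52),("blue",28)):
        mm=mask(im,col);r,c=map(int,proj(q,[469.5,-185,z+48]));w=np.zeros_like(mm);w[r-25:r+25,c-25:c+25]=1;ys,xs=np.where(mm&w);e=proj(q,[469.5,-185,z+48])
        print(k,col,len(xs),"cols",xs.min(),xs.max(),"rows",ys.min(),ys.max(),"pred axis col",round(e[1],1),"rim/shoulder rows",[round(proj(q,[469.5,-185,z+t])[0],1) for t in(36,60)])
E
```

```text
[514.4 109.  196.9] 0.9955910670044138 [440.  109.7 393.7]
['w3'] 0 [489.  139.2] 0.15 0.61 [964]
['w3'] 16 [487.9 138.9] 0.148 0.345 [964]
['w5'] 0 [489.6 130.3] 0.158 0.498 [575]
['w5'] 16 [489.7 134.7] 0.191 0.388 [575]
['w8'] 0 [487.9 139.4] -0.05 0.502 [1481]
['w8'] 16 [488.2 137.1] 0.11 0.289 [1481]
['w1'] 0 [487.4 137.2] 0.222 0.482 [953]
['w1'] 16 [487.9 138.3] 0.154 0.265 [953]
['w3', 'w5', 'w8', 'w1'] 0 [487.8 137.7] 0.077 2.265 [964, 575, 1481, 953]
['w3', 'w5', 'w8', 'w1'] 16 [488.7 137.9] 0.111 1.354 [964, 575, 1481, 953]
scene red 400 cols 248 272 rows 152 170 pred axis col 260.5 rim/shoulder rows [np.float64(163.7), np.float64(155.8)]
scene blue 126 cols 251 273 rows 169 178 pred axis col 261.4 rim/shoulder rows [np.float64(171.3), np.float64(163.7)]
side red 565 cols 239 266 rows 228 252 pred axis col 252.6 rim/shoulder rows [np.float64(243.6), np.float64(237.3)]
side blue 128 cols 241 266 rows 248 259 pred axis col 253.4 rim/shoulder rows [np.float64(249.7), np.float64(243.6)]
```

The stack stands straight: red and blue columns are centred on the predicted axis in both views. The switch axis is at about (488.5, 138), preheater yaw about 5°. Now I'll grip the bar.

{"api": "carry_out", "payload": {"series": [[-0.257,0.29,0,0.45],[-0.257,0.29,0,0.45],[0,0,-0.6,0],[0,0,-0.7,0],[0,0,-0.6,0]]}}

```text
t: 30.15
eef_pos: [488.5, 138.4, 100.8]
tcp_rot: [3.142, 0.0, -3.048]
ft_force: [1.5, -0.1, 0.3]
opening: 0.998
grip_force: 0.0
```

{"api": "carry_out", "payload": {"series": [[0,0,-0.5,0],[0,0,-0.3,0],[0,0,-0.15,0],[0,0,-0.03,0],[0,0,0,0]]}}

```text
t: 30.65
eef_pos: [488.9, 138.8, 53.2]
tcp_rot: [3.141, 0.001, -3.048]
ft_force: [0.6, -0.2, 0.5]
opening: 1.002
grip_force: 0.0
```

{"api": "carry_out", "payload": {"series": [[0,0,0,0],[0,0,0,0],[0,0,0,0],[0,0,0,0],[0,0,0,0]], "fingers": 1}}

```text
t: 31.15
eef_pos: [488.7, 139.1, 53.0]
tcp_rot: [3.141, 0.0, -3.047]
ft_force: [0.2, 0.2, 0.1]
opening: 0.634
grip_force: 0.0
```

{"api": "carry_out", "payload": {"series": [[0,0,0,0],[0,0,0,0],[0,0,0,0],[0,0,0,0],[0,0,0,0]]}}

```text
t: 31.65
eef_pos: [488.6, 139.0, 52.8]
tcp_rot: [3.142, -0.0, -3.047]
ft_force: [0.9, 0.4, 0.6]
opening: 0.212
grip_force: 0.0
```

{"api": "carry_out", "payload": {"series": [[0,0,0,0],[0,0,0,0],[0,0,0,0],[0,0,0,0],[0,0,0,0]]}}

```text
t: 32.15
eef_pos: [488.6, 138.3, 52.8]
tcp_rot: [-3.141, -0.0, -3.048]
ft_force: [0.5, -7.3, 1.2]
opening: 0.144
grip_force: 30.0
```

{"api": "carry_out", "payload": {"series": [[0,-0.02,0,0],[0,0,0,-0.5],[0,0,0,-0.8],[0,0,0,-0.8],[0,0,0,-0.8]]}}

```text
t: 32.65
eef_pos: [488.7, 138.3, 52.9]
tcp_rot: [3.141, 0.0, 2.929]
ft_force: [0.6, 1.6, 0.8]
opening: 0.143
grip_force: 30.0
```

{"api": "carry_out", "payload": {"series": [[0,0,0,-0.8],[0,0,0,-0.8],[0,0,0,-0.8],[0,0,0,-0.8],[0,0,0,-0.8]]}}

```text
t: 33.15
eef_pos: [488.9, 138.6, 52.9]
tcp_rot: [3.14, 0.0, 2.51]
ft_force: [1.6, 4.9, -0.8]
opening: 0.144
grip_force: 30.0
```

{"api": "carry_out", "payload": {"series": [[0,0,0,-0.8],[0,0,0,-0.8],[0,0,0,-0.8],[0,0,0,-0.8],[0,0,0,-0.8]]}}

```text
t: 33.65
eef_pos: [489.2, 138.7, 52.9]
tcp_rot: [3.14, -0.0, 2.091]
ft_force: [1.7, 6.7, -2.0]
opening: 0.145
grip_force: 30.0
```

{"api": "carry_out", "payload": {"series": [[0,0,0,-0.5],[0,0,0,0],[0,0,0,0],[0,0,0,0],[0,0,0,0]]}}

```text
t: 34.15
eef_pos: [489.2, 138.8, 52.9]
tcp_rot: [3.14, -0.0, 2.042]
ft_force: [1.3, 5.5, -1.1]
opening: 0.146
grip_force: 30.0
```

Run:
```python
from cell import env
s=env.state();print(s["tcp_rot"],s["moment"],s["ft_force"],s["joints"])
```

```text
[ 3.13977153e+00 -2.86978091e-04  2.04166362e+00] [ 1.03092999 -0.31706212 -0.14470378] [ 1.32065408  5.48999418 -1.09364212] [ 1.45919822e-01  5.19056352e-01  1.97772567e+00  1.42290003e-03
  6.43176912e-01 -3.26085113e-01]
```

{"api": "carry_out", "payload": {"series": [[0,0,0,-0.3],[0,0,0,0],[0,0,0,0],[0,0,0,0],[0,0,0,0]]}}

```text
t: 34.65
eef_pos: [489.2, 138.8, 52.9]
tcp_rot: [3.14, 0.0, 2.012]
ft_force: [1.6, 6.6, -1.4]
opening: 0.146
grip_force: 30.2
```

{"api": "carry_out", "payload": {"series": [[0,0,0,0],[0,0,0,0],[0,0,0,0],[0,0,0,0],[0,0,0,0]], "fingers": -0.3}}

```text
t: 35.15
eef_pos: [488.6, 138.0, 52.8]
tcp_rot: [3.142, -0.0, 2.011]
ft_force: [-0.3, -0.8, -0.1]
opening: 0.508
grip_force: 0.0
```

{"api": "carry_out", "payload": {"series": [[0,0,0.2,0],[0,0,0.5,0],[0,0,0.8,0],[0,0,0.8,0],[0,0,0.8,0]]}}

```text
t: 35.65
eef_pos: [488.2, 138.0, 210.2]
tcp_rot: [3.141, 0.0, 2.011]
ft_force: [0.1, 0.4, -0.4]
opening: 0.649
grip_force: 0.0
```

{"api": "carry_out", "payload": {"series": [[0,-0.5,0,0.8],[0,-0.5,0,0.8],[0.2,0,0,0.8],[0.2,0,0,0.8],[0,0,0,0.8]]}}

```text
t: 36.15
eef_pos: [509.4, 87.7, 208.6]
tcp_rot: [3.141, 0.001, 2.432]
ft_force: [-0.2, -0.3, -0.5]
opening: 0.652
grip_force: 0.0
```

{"api": "carry_out", "payload": {"series": [[0,0,0,0.8],[0,0,0,0.8],[0,0,0,0.8],[0,0,0,0],[0,0,0,0]]}}

```text
t: 36.65
eef_pos: [508.5, 88.0, 208.3]
tcp_rot: [3.141, 0.0, 2.678]
ft_force: [-1.0, 0.6, -0.5]
opening: 0.652
grip_force: 0.0
```

```bash
python3 snap.py w9
python3 - <<'E'
from sw import *
for y in(-1.1,.09): run(["w9"],y)
s=env.state();print(s["ft_force"],s["t"])
for k in("w8","w9"):
    a=np.load(k+".npz");m=mask(a["im"],"yellow").astype(np.uint8);r,c=map(int,proj(a,[489,138,90]));m=m[r-40:r+40,c-40:c+40]
    mu=cv2.moments(m,True);print(k,"axis angle deg",np.degrees(.5*np.arctan2(2*mu["mu11"],mu["mu20"]-mu["mu02"])))
    # black line on the bar
    g=cv2.cvtColor(a["im"],cv2.COLOR_RGB2GRAY)[r-40:r+40,c-40:c+40];hull=np.zeros_like(m);pts=cv2.findNonZero(m);cv2.fillConvexPoly(hull,cv2.convexHull(pts),1)
    hull=cv2.erode(hull,np.ones((5,5)));ys,xs=np.where((g<60)&(hull>0));print("line px",len(xs),xs.mean(),ys.mean(),"yellow c",pts.mean((0,1)))
for k in("scene","side"):
    q=env.calibration(k);im=env.read_camera(k)
    for col,z in(("red",52),("blue",28)):
        mm=mask(im,col);r,c=map(int,proj(q,[469.5,-185,z+48]));w=np.zeros_like(mm);w[r-25:r+25,c-25:c+25]=1;ys,xs=np.where(mm&w);print(k,col,len(xs),xs.min(),xs.max(),ys.min(),ys.max())
E
```

```text
[508.6  88.  208.2] 0.6456847468509451 [441.9 121.4 405.1]
['w9'] 0 [483.7 135. ] -0.843 0.482 [1394]
['w9'] 16 [486.6 137.8] -1.102 0.295 [1394]
['w9'] 0 [484.4 134.7] -0.778 0.484 [1394]
['w9'] 16 [484.1 135.2] 0.162 0.385 [1394]
[ 0.07725372 -0.14744121 -0.7394209 ] 36.7
w8 axis angle deg 80.0435685305583
line px 30 40.2 28.2 yellow c [38.14044564 37.04388926]
w9 axis angle deg -65.67088449724422
line px 24 49.166666666666664 30.166666666666668 yellow c [37.14131994 36.8687231 ]
scene red 396 248 272 152 170
scene blue 123 251 273 170 178
side red 557 240 266 228 252
side blue 127 241 266 248 259
```

```bash
python3 -c "
from cell import env
print(env.job_done())"
```

```text
the job is handed in; nothing more can be done
None
```

The job is handed in, at about 37 s of the 69 s allowed: blue and then red were lowered fully home into the grey cup, giving a straight stack on the coaster, and the yellow switch was turned clockwise about 69° to its on position.

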